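# Tidy cauls and sanding blocks into rows on a sloping rack

## Robot

A 6-joint arm with a two-finger parallel gripper is mounted at the origin on a cart in front of the work surface, level with it; the furniture and walls round the work are solid. World frame = base frame: x ahead of the robot, y to its left, z up, the work surface at z = 0. Lengths are in mm, angles in rad, forces in N, time in s.
With the tool pointing down it reaches from about 275 to 750 mm from the base axis. Payload 10.2 kg.
Tool frame: the origin (TCP) lies at the very end of the fingers, on their centre line; the grasp point (between the pads) lies 19 mm behind it (ctrl.hold_point_z is the distance from the TCP to the grasp point, in mm); z points along the fingers, y is the direction in which the jaws open and shut (so a half turn about z gives the same grasp; the last joint's range is limited). The gripper opens to 85 mm and grips with 20 to 120 N. Pads are 22 mm wide; open, the fingers measure 114 mm over their backs; the gripper's body (76 mm by 85 mm) begins 54 mm behind the grasp point. The pads swing forward as they close: fully open they stand 13 mm farther back than shut.
Start: joints at [0.9, 0.313, 1.498, -0, 1.331, -0.223], TCP at [227.329, 473.236, 231.294] pointing down, gripper open.
Joint ranges: [-2.94, 2.94], [-0.97, 2.17], [0.19, 2.56], [-1.23, 4.37], [0.02, 3.11], [-2.88, 2.88]. Speed limits (rad/s): [2.39, 2.39, 3.01, 3.14, 3.14, 3.14].

## Interface

Orientations are given as a unit quaternion [w, x, y, z].
In Python, from rig import readout, cams, workorder, spotter, ctrl gives the robot as it stands.
- The arm moves only by the tool step_arm, never from a script. Its argument "plan" is text: rows parted by semicolons, each of 5 numbers parted by spaces: the shift along the tool's x, y, z in cm, then the turn about the tool's z in degrees, then the opening in per cent of the stroke, from 0 (shut) to 100 (fully open). In form: x y z twist gripper; .... A call has 1 to 10 rows; each row is the pose to reach, as a shift and turn from the pose commanded when the call began, along the tool's axes at that moment; what a row does not reach only later rows make up. A row lasts 1/10 s, in which the tool goes at most 50 mm and 8.59 degrees, less where a joint would pass 70% of its speed; a pose out of reach is approached as far as the arm can. A call with a gripper value outside its range is refused whole. The fingers move at their own pace and stop on an object; "grip_force" is the grip in N (left out, the last holds). Time passes only in rows, so rows that repeat a pose let the fingers close. It gives the time, the measured TCP pose, the force and the opening at its end, in the units of the state.
- readout.sense(): the state, without advancing time (a new reading comes with each control period).
- cams.capture(name): name is "scene" or "top"; returns (picture, depth): 480x640x3 uint8, red, green, blue; 480x640 float32, mm along the optical axis (not along the pixel's ray), 0 where there is no reading.
- cams.camera_info(name): a dict with "vfov" (degrees; the focal length in pixels is half the picture's height over the tangent of half this angle, whatever the lens; pixels are square), "cx", "cy" (the principal point, pixels), "rvec" (rotation vector, rad) and "tvec" (3), from world to camera coordinates, as OpenCV has them. Camera axes: x right, y down, z forward; pixel columns grow to the right and rows downward; lengths in mm; the calibration is good to about 2 mm. A picture is of the moment at which its call begins. camera_info takes no time and is no camera call.
- workorder.finish_job(): hands the job in, once; it reports no verdict.
Trained networks look in the newest picture that a camera, given by its name, has taken for a name from the list of things; names that differ only in an ending like _2 or _b are one class to them, and where a whole thing is asked for, a point or a joint stands for the part that bears it (a point fixed in the world has none). Each returns a list of dicts, best first, with "conf" (0 to 1); they miss things now and then, are a little off and sometimes report something else, mostly with a low value. They report only what shows in the picture. A call takes as long as a camera call.
- spotter.regions_of(camera, target): "pixels" (480x640 bool, what is visible of it) and "extent" ([centre column, centre row, width, height] in pixels, round what is visible of it).
The state is a dict: "time_s": time; "joints": joint angles; "dq": joint speeds; "tau": joint torques, N m; "eef_pos": TCP position; "ee_rot": TCP orientation; "force": force on the tool from outside, world axes, zero at the start; "wrist_torque": the same for the moment, N m; "grip_width": opening from 0.0 (shut) to 1.0 (fully open).
Only numpy, scipy, OpenCV 4.12 (cv2) and the standard library are available. Lean on these libraries where they do the work, as an engineer would, in place of code of your own. Each camera call takes 0.05 s, during which the arm holds its last target. There are 200 camera calls.

## Task

Tidy the sloping rack: lay the two wooden cauls side by side in a neat row along its upper ledge, and the two cork sanding blocks in a neat row along its lower ledge. Every piece shall lie flat on the slope, its long side against the ledge, with the ends of the two pieces in a row together (less than a finger's width apart). One caul was left in the wrong row and the other lies on top of a sanding block; leave the try square, the marker and the hammer where they are.

Things in the scene. Friction and masses are not known exactly. Their poses are not given: they have to be found in the camera images.
- rack: Two-row sloping wooden rack fixed to the bench on the robot's right, turned side-on; origin at the middle of its footprint on the bench, x across the rows towards its high edge, y along the rows. Feet reach 88 mm along x, 131 mm along y either way; the sloping board on top (rack_bed) is 336 mm wide and rises from 40 mm (low edge) to 133 mm above the bench.
- rack_bed: The rack's board, 185 x 336 x 12 mm, tilted 30 degrees, low edge to the robot's right. Origin: middle of the low edge of its upper surface. x up the slope, y along the rows, z square out of it. Dark ledges 6 mm high cross it at x = 0 to 10 mm and x = 108 to 118 mm. Cheeks 18 mm high close both ends, 312 mm apart inside (y = -156 to 156 mm).
- lower_row (a point): Point on the board at the up-slope face of the lower ledge, middle of the width; axes as rack_bed. The sanding blocks belong with their lower long side against this ledge: their centres lie 30 mm up the slope from it.
- upper_row (a point): The same point at the upper ledge. The cauls belong with their lower long side against this ledge: their centres lie 15 mm up the slope from it.
- caul_a: Plain pine caul (clamping bar), 30 x 140 x 24 mm (x, y, z). Origin: centre of its underside; y along its length, z up out of its top. It starts on the rack in the lower row, where it does not belong.
- caul_b: An identical pine caul, 30 x 140 x 24 mm, origin and axes likewise. It starts lying across the top of sand_b.
- sand_a: Brown cork sanding block, 60 x 110 x 24 mm (x, y, z). Origin: centre of its underside; y along its length. It starts flat on the bench.
- sand_b: An identical cork sanding block, 60 x 110 x 24 mm, origin and axes likewise. It starts flat on the bench with caul_b lying on it.
- try_square: Try square lying flat among the blocks, 110 x 173 x 24 mm over all; origin at the middle of that extent on the bench. Its wooden stock, 110 x 18 x 24 mm, lies along x at its +y end, its steel blade along y at x = 20 to 52 mm. Not to be moved.
- marker: Black marker pen, 16 x 119 x 17 mm, lying in the angle of the try square, lengthwise beside its blade; origin at the centre of its underside. Not to be moved.
- tack_hammer: Small hammer, 127 x 89 x 24 mm, lying near the bench's front edge on the right; origin at the centre of its underside. Not to be moved.

How it is judged:
By the outcome, as a careful person would: the job done as asked, in the order asked, and still so for the second after the job is handed in, with the robot touching nothing.
It also fails if it takes over 72 s, if anything falls off the work surface, if the arm or the gripper's body presses on something with over 40 N, if the wrist force passes 120 N, or if a joint passes its speed limit or range.

## Working session

There is one attempt and no reset: what is moved stays moved. The work goes in short steps, Python scripts to look and compute and a tool call to move; the robot and the scene stay as the last step left them, time stands still between calls to the robot, and variables do not carry over. Pictures are saved under pics/ and viewed, about 8 in all and at most 12, crops included, and the job is handed in when it is done.

Besides the shell and the picture viewer there is one more tool, called as name(argument=value, ...), one argument or row to a line, values as JSON. step_arm: Moves the arm, as the interface text tells. Its arguments: {"type":"object","properties":{"plan":{"type":"string"},"grip_force":{"type":"number"}},"required":["plan"]}

```bash
mkdir -p pics; ls; cat > h.py <<'E'
import numpy as np, cv2
from rig import readout, cams, workorder, spotter, ctrl
def cal(n):
    i=cams.camera_info(n); R=cv2.Rodrigues(np.array(i['rvec'],float))[0]; t=np.array(i['tvec'],float).ravel()
    return 240/np.tan(np.radians(i['vfov'])/2), i['cx'],i['cy'],R,t
def cloud(n,d):
    f,cx,cy,R,t=cal(n); v,u=np.mgrid[:480,:640]
    P=np.dstack([(u-cx)/f*d,(v-cy)/f*d,d]); return (P-t)@R
def proj(n,X):
    f,cx,cy,R,t=cal(n); c=np.atleast_2d(X)@R.T+t; return c[:,:2]/c[:,2:]*f+[cx,cy]
E
python3 - <<'E'
from h import *
for n in('scene','top'):
    p,d=cams.capture(n); cv2.imwrite(f'pics/{n}0.png',p[:,:,::-1]); np.savez(f'{n}0.npz',p=p,d=d)
    P=cloud(n,d); f,cx,cy,R,t=cal(n); print(n,f,cx,cy,-R.T@t)
    for o in('rack_bed','caul','sand','caul_a','sand_a','try_square','marker','tack_hammer'):
        try: rs=spotter.regions_of(n,o)
        except Exception as e: print(o,e); continue
        for r in rs[:4]:
            m=r['pixels']&(d>0); q=P[m]
            if len(q): print(o,round(r['conf'],2),np.round(r['extent']),m.sum(),np.round(np.median(q,0)),np.round(np.percentile(q,[2,98],0)).tolist())
print(readout.sense(), ctrl.hold_point_z)
E
```

```text
pics
scene 464.9649905547146 318.83763715377427 241.2402480670726 [-157.97910616 -597.20892431 1138.76190844]
rack_bed 0.94 [382. 263. 131. 103.] 6728 [ 544. -165.   90.] [[390.0, -273.0, 45.0], [720.0, -69.0, 133.0]]
rack_bed 0.35 [236. 198.  27.  20.] 173 [454. 381.  14.] [[447.0, 311.0, -4.0], [474.0, 438.0, 21.0]]
caul 0.79 [300. 232.  46.  12.] 525 [492.  98.  47.] [[443.0, 46.0, 26.0], [541.0, 153.0, 53.0]]
caul 0.74 [408. 275.  43.  25.] 505 [ 578. -247.   74.] [[515.0, -275.0, 60.0], [646.0, -221.0, 82.0]]
caul 0.35 [377. 389.  48.  43.] 618 [ 274. -401.   18.] [[240.0, -434.0, 9.0], [315.0, -315.0, 25.0]]
sand 0.81 [297. 231.  34.  25.] 238 [481.  90.  19.] [[452.0, 62.0, -1.0], [509.0, 174.0, 29.0]]
sand 0.59 [316. 196.  33.  26.] 524 [652. 187.  23.] [[614.0, 138.0, 3.0], [698.0, 242.0, 29.0]]
caul_a 0.79 [300. 232.  46.  12.] 525 [492.  98.  47.] [[443.0, 46.0, 26.0], [541.0, 153.0, 53.0]]
caul_a 0.74 [408. 275.  43.  25.] 505 [ 578. -247.   74.] [[515.0, -275.0, 60.0], [646.0, -221.0, 82.0]]
caul_a 0.35 [377. 389.  48.  43.] 618 [ 274. -401.   18.] [[240.0, -434.0, 9.0],
[... 2078 characters left out ...]
0.9, 'joints': array([ 8.99588318e-01,  3.12867344e-01,  1.49770266e+00, -1.32384950e-05,
        1.33099692e+00, -2.23404424e-01]), 'dq': array([ 8.59814843e-04,  1.63997975e-03, -1.28489181e-03,  9.00888021e-04,
        4.77261125e-04, -2.06286391e-05]), 'tau': array([-1.13530106e-03, -4.12166691e+01, -2.59889263e+01, -2.46445061e-04,
        6.07636794e-04,  3.35578784e-05]), 'eef_pos': array([227.33663555, 473.23058071, 231.30989123]), 'ee_rot': array([1.13616773e-05, 2.22034168e-01, 9.75038885e-01, 8.81772138e-06]), 'force': array([-0.03373915, -0.08791117,  0.28460552]), 'wrist_torque': array([ 0.0428626 ,  0.03312334, -0.01862113]), 'grip_width': 0.9978603332611421} 18.700000000000003
```

```bash
python3 - <<'E'
from h import *
z=np.load('top0.npz');p=z['p'][120:320,140:540,::-1]; cv2.imwrite('pics/t1.png',cv2.resize(p,(800,400),interpolation=cv2.INTER_CUBIC))
d=z['d'];P=cloud('top',d)
# rack fit from bed region
r=P[(P[...,0]>380)&(P[...,0]<735)&(P[...,1]<-55)&(P[...,1]>-290)&(P[...,2]>30)&(d>0)]
best=None;rng=np.random.default_rng(0)
for k in range(400):
    a=r[rng.choice(len(r),3,False)];n=np.cross(a[1]-a[0],a[2]-a[0]);L=np.linalg.norm(n)
    if L<1e3: continue
    n/=L; n*=np.sign(n[2]); m=abs((r-a[0])@n)<2
    if abs(n[2]-.866)<.03 and (best is None or m.sum()>best.sum()): best=m
q=r[best];c=q.mean(0);n=np.linalg.svd(q-c)[2][2];n*=np.sign(n[2]);print('plane',n,c,len(q),len(r))
h=(r-c)@n
# cauls / blocks: minAreaRect of top faces
for o in('caul','sand'):
  cams.capture('top') if o=='caul' else 0
  for g in spotter.regions_of('top',o):
    m=g['pixels']&(d>0);a=P[m]
    for c_ in ('flat',):
      if a[:,2].mean()>60:
        hh=(a-c)@n;b=a[(hh>20)&(hh<30)]
      else: t=np.percentile(a[:,2],80); b=a[abs(a[:,2]-t)<6]
      print(o,g['conf'],len(b),np.round(b[:,2].mean(),1),cv2.minAreaRect(b[:,:2].astype(np.float32)))
# rack extent: profile
u=P[(P[...,1]<-40)&(P[...,1]>-300)&(P[...,0]>370)&(P[...,0]<745)&(P[...,2]>30)]
print(cv2.minAreaRect(u[:,:2].astype(np.float32)))
np.savez('plane.npz',n=n,c=c)
E
```

```text
plane [-0.1426357  -0.47023016  0.87094125] [ 555.86458902 -158.52631965   93.51676181] 4034 9256
caul 0.95 612 48.7 ((494.38671875, 102.4143295288086), (31.647647857666016, 139.7738037109375), 41.66486358642578)
caul 0.86 513 75.9 ((580.6174926757812, -247.3329315185547), (29.161827087402344, 140.5976104736328), 73.23188018798828)
sand 0.84 389 24.6 ((490.6444091796875, 120.1661376953125), (60.90703582763672, 108.27928161621094), 26.709884643554688)
sand 0.67 874 24.7 ((657.5690307617188, 193.89437866210938), (62.95834732055664, 109.37158203125), 24.727266311645508)
((558.1942138671875, -172.16334533691406), (173.59432983398438, 337.67584228515625), 73.73013305664062)
```

View pics/t1.png

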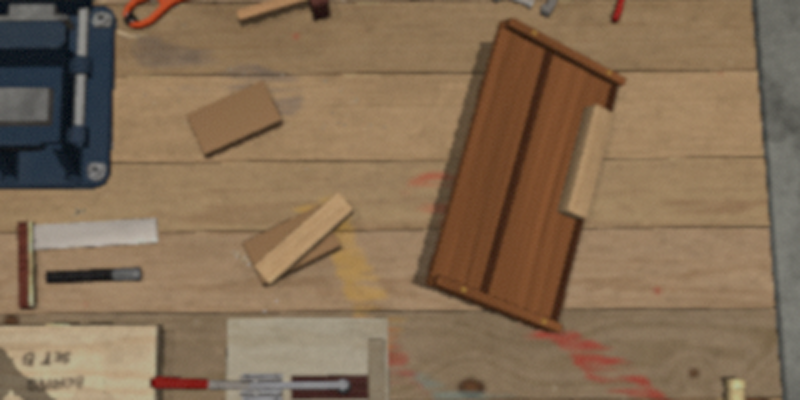

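```bash
cat >> h.py <<'E'
def go(x,y,z,yaw):
    "tool shift (cm) + twist from present pose to TCP x,y,z with tool y at yaw deg (mod 180)"
    s=readout.sense(); w,a,b,c=s['ee_rot']
    from scipy.spatial.transform import Rotation as Ro
    M=Ro.from_quat([a,b,c,w]).as_matrix(); d=M.T@(np.array([x,y,z])-s['eef_pos'])/10
    cur=np.degrees(np.arctan2(M[1,1],M[0,1])); tw=-((yaw-cur+90)%180-90)
    print('shift',np.round(d,2),'twist',round(tw,1),'yaw now',round(cur,2),'j6',round(s['joints'][5],2),'pos',np.round(s['eef_pos'],1),'F',np.round(s['force'],1),'g',round(s['grip_width'],3),'t',round(s['time_s'],2))
E
python3 - <<'E'
from h import *
from scipy.optimize import minimize
z=np.load('top0.npz');d=z['d'];P=cloud('top',d);q=np.load('plane.npz')
r=P[(P[...,0]>370)&(P[...,0]<745)&(P[...,1]<-40)&(P[...,1]>-300)&(P[...,2]>30)&(d>0)]
for phi in (72.6,73.2,73.7,74.2):
    a=np.radians(phi);u=np.array([np.cos(a),np.sin(a),0]);e=np.array([np.sin(a),-np.cos(a),0])
    n=-.5*u+np.array([0,0,.8660254]);sl=.8660254*u+[0,0,.5]
    h0=np.median(q['c']@n)
    hh=r@n; hist,ed=np.histogram(hh-h0,np.arange(-8,8,.5)); off=ed[hist.argmax()]+.25
    h=hh-h0-off; s=r@sl; k=r@e
    sp=np.std(h[abs(h)<3]); 
    L=(abs(h-6)<1.5)
    print(phi,'off',off,'sd',sp,'h0',h0+off)
    if phi==73.7:
        H,_=np.histogram(s[L],np.arange(-120,120,3)+0); print(dict((int(_[i]),int(H[i])) for i in range(len(H)) if H[i]>15))
        b=r[abs(h)<2.5]; print('bed s',np.percentile(b@sl,[.2,1,99,99.8]),'r',np.percentile(b@e,[.2,1,99,99.8]))
        ch=r[abs(h-18)<3]; kk=ch@e; H,_=np.histogram(kk,np.arange(500,820,4)); print({int(_[i]):int(H[i]) for i in range(len(H)) if H[i]>6})
        c=r[abs(h-24)<3]; print('caul s',np.percentile(c@sl,[2,10,90,98]),'r',np.percentile(c@e,[1,5,95,99]))
        print('allr',np.percentile(k,[.1,99.9]),'alls',np.percentile(s,[.1,99.9]))
E
```

```text
72.6 off 0.25 sd 1.5727443800376817 h0 73.76090118140291
73.2 off 0.25 sd 1.5708741579243468 h0 76.78678887994086
73.7 off 0.25 sd 1.5679776447762193 h0 79.30874891039046
{-54: 24, -51: 29, -48: 31, -45: 23, -18: 18, -15: 30, 51: 21, 54: 57, 57: 66, 60: 66, 63: 32}
bed s [-55.59022654 -46.36631992 130.01648665 131.79198719] r [416.24706    432.09309955 739.26038053 742.23403957]
{592: 7, 596: 7, 620: 9, 628: 7, 632: 7, 668: 8, 736: 22, 740: 79, 744: 84, 748: 53}
caul s [-42.82963231 -40.1352783  -13.03662438  72.86273461] r [419.05513751 559.61432117 696.31055238 743.5134044 ]
allr [415.73108518 751.38193479] alls [-55.9039238 131.9686331]
74.2 off -0.25 sd 1.5878534386588155 h0 81.33085585248337
```

```bash
cat >> h.py <<'E'
PH=np.radians(73.7);EU=np.array([np.cos(PH),np.sin(PH),0]);ER=np.array([np.sin(PH),-np.cos(PH),0]);H0=79.3
NR=-.5*EU+np.array([0,0,.8660254]);SL=.8660254*EU+np.array([0,0,.5])
def W(s,r,n): return s*SL+(583.6+r)*ER+(H0+n)*NR       # bed -> world (s: low ledge face -43, upper 65)
def U(u,r,z): return u*EU+(583.6+r)*ER+np.array([0,0,z])
def B(p): return np.array([p@SL,p@ER-583.6,p@NR-H0]).T # world -> bed
E
python3 - <<'E'
from h import *
for a in((-116,-14,180),(-116,-14,56),(-86,-14,73),(-55,-14,91)): p=U(*a); print(np.round(p)); go(*p,47)
print(B(np.array([[580.6,-247.3,75.9]])))
E
```

```text
[ 514. -271.  180.]
shift [-58.09 -54.68   5.13] twist 17.3 yaw now 64.34 j6 -0.22 pos [227.3 473.2 231.3] F [ 0.1  0.1 -0.6] g 1.004 t 1.05
[ 514. -271.   56.]
shift [-58.09 -54.68  17.53] twist 17.3 yaw now 64.34 j6 -0.22 pos [227.3 473.2 231.3] F [ 0.1  0.1 -0.6] g 1.004 t 1.05
[ 523. -242.   73.]
shift [-57.6  -51.72  15.83] twist 17.3 yaw now 64.34 j6 -0.22 pos [227.3 473.2 231.3] F [ 0.1  0.1 -0.6] g 1.004 t 1.05
[ 531. -213.   91.]
shift [-57.1  -48.66  14.03] twist 17.3 yaw now 64.34 j6 -0.22 pos [227.3 473.2 231.3] F [ 0.1  0.1 -0.6] g 1.004 t 1.05
[[-26.48640988  43.07182964  23.63370661]]
```

step_arm(
  plan="-58 -54.7 5 17 0;-58 -54.7 5 17 0;-58 -54.7 5 17 0;-58 -54.7 5 17 0;-58 -54.7 5 17 0;-58 -54.7 5 17 0;-58 -54.7 5 17 0;-58 -54.7 5 17 0;-58 -54.7 5 17 0;-58 -54.7 5 17 0",
)

```text
time_s: 2.05
eef_pos: [406.7, 5.3, 200.2]
ee_rot: [0.0, 0.364, 0.931, 0.0]
force: [1.7, 1.7, 0.3]
grip_width: -0.001
```

```bash
python3 - <<'E'
from h import *
go(514,-271,180,47)
E
```

```text
shift [-26.62 -13.04   2.03] twist 0.3 yaw now 47.32 j6 -1.1 pos [406.7   5.3 200.2] F [1.7 1.7 0.3] g -0.001 t 2.05
```

step_arm(
  plan="-26.6 -13 2 0 0;-26.6 -13 2 0 0;-26.6 -13 2 0 0;-26.6 -13 2 0 0;-26.6 -13 2 0 0;-26.6 -13 2 0 0;-26.6 -13 2 0 0;-26.6 -13 2 0 0",
)

```text
time_s: 2.85
eef_pos: [513.7, -268.8, 179.4]
ee_rot: [-0.001, 0.364, 0.931, 0.0]
force: [0.0, 1.0, -0.2]
grip_width: 0.002
```

```bash
python3 - <<'E'
from h import *
for a in((-116,-14,56),(-86,-14,73),(-55,-14,91)): go(*U(*a),47)
E
```

```text
shift [-0.22 -0.15 12.33] twist 0.3 yaw now 47.28 j6 -1.51 pos [ 513.7 -268.8  179.4] F [ 0.   1.  -0.2] g 0.002 t 2.85
shift [ 1.12  2.54 10.64] twist 0.3 yaw now 47.28 j6 -1.51 pos [ 513.7 -268.8  179.4] F [ 0.   1.  -0.2] g 0.002 t 2.85
shift [2.5  5.32 8.84] twist 0.3 yaw now 47.28 j6 -1.51 pos [ 513.7 -268.8  179.4] F [ 0.   1.  -0.2] g 0.002 t 2.85
```

step_arm(
  plan="-0.2 -0.1 5 0 0;-0.2 -0.1 9 0 0;-0.2 -0.1 12.3 0 0;-0.2 -0.1 12.3 0 0;0.2 0.8 11.8 0 0;0.7 1.7 11.2 0 0;1.1 2.5 10.6 0 0;1.6 3.4 10.0 0 0;2.0 4.4 9.4 0 0;2.5 5.3 8.8 0 0",
)

```text
time_s: 3.85
eef_pos: [531.9, -211.6, 92.9]
ee_rot: [0.0, 0.364, 0.932, -0.0]
force: [-0.2, 0.1, 0.2]
grip_width: -0.004
```

```bash
cat > look.py <<'E'
from h import *
import sys
def look(n,tag,x0,y0,w,h,f):
    p,d=cams.capture(n); cv2.imwrite(f'pics/{tag}.png',cv2.resize(p[y0:y0+h,x0:x0+w,::-1],None,fx=f,fy=f,interpolation=cv2.INTER_CUBIC)); return p,d
if __name__=='__main__':
    a=sys.argv; look(a[1],a[2],*map(int,a[3:8]))
E
python3 look.py scene s2 300 180 170 140 4; python3 -c "
from h import *
go(0,0,0,47)"
```

```text
shift [ 53.45 -20.53   9.28] twist 0.4 yaw now 47.42 j6 -1.41 pos [ 532.4 -210.5   93.7] F [0.6 1.7 0.2] g 0.001 t 3.9
```

View pics/s2.png

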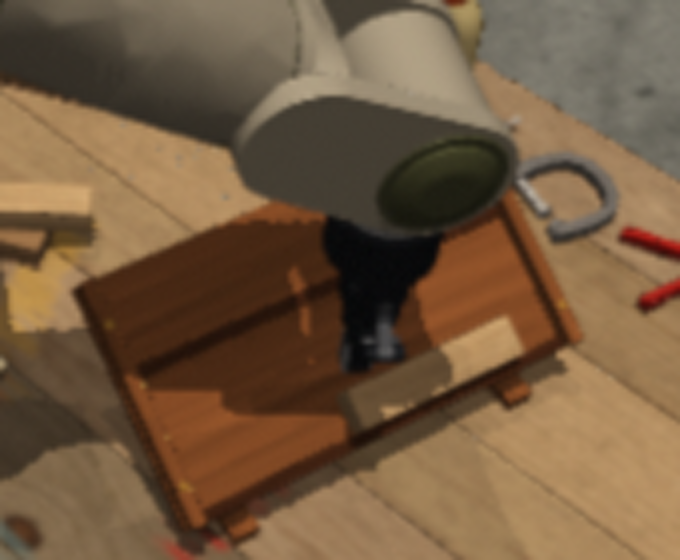

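```bash
cat > caul.py <<'E'
from h import *
def caul(cam='scene',lo=20,hi=28,what='caul'):
    p,d=cams.capture(cam);P=cloud(cam,d)
    for g in spotter.regions_of(cam,what)[:3]:
        a=P[g['pixels']&(d>0)];b=B(a);k=(b[:,2]>lo)&(b[:,2]<hi)&(abs(b[:,1])<160)
        if k.sum()>60:
            q=b[k]; print(what,round(g['conf'],2),k.sum(),'n',q[:,2].mean().round(1),'rect(s,r)',np.round(np.array(sum([list(x) if np.ndim(x) else [x] for x in cv2.minAreaRect(q[:,:2].astype(np.float32))],[])),1))
        elif len(a): print(what,round(g['conf'],2),'world',np.round(np.median(a,0)),len(a))
if __name__=='__main__':
    import sys; caul(*(sys.argv[1:2] or ['scene']))
E
python3 caul.py scene
```

```text
caul 0.81 world [494.  95.  47.] 482
caul 0.59 392 n 23.2 rect(s,r) [-28.3  43.3 140.7  29.   89.3]
```

```bash
python3 - <<'E'
from h import *
for a in((-55,-14,140),(-118,-4,140),(-118,-4,55),(-90,-4,70)): go(*U(*a),47)
E
```

```text
shift [-0.02 -0.08 -4.76] twist 0.4 yaw now 47.4 j6 -1.41 pos [ 531.7 -212.    92.4] F [ 0.5 -0.5  0.1] g -0.0 t 4.0
shift [-3.71 -5.29 -4.75] twist 0.4 yaw now 47.4 j6 -1.41 pos [ 531.7 -212.    92.4] F [ 0.5 -0.5  0.1] g -0.0 t 4.0
shift [-3.7  -5.29  3.75] twist 0.4 yaw now 47.4 j6 -1.41 pos [ 531.7 -212.    92.4] F [ 0.5 -0.5  0.1] g -0.0 t 4.0
shift [-2.46 -2.78  2.24] twist 0.4 yaw now 47.4 j6 -1.41 pos [ 531.7 -212.    92.4] F [ 0.5 -0.5  0.1] g -0.0 t 4.0
```

step_arm(
  plan="0 0 -4.7 0 0;-1 -1.5 -4.7 0 0;-3.7 -5.3 -4.7 0 0;-3.7 -5.3 -4.7 0 0;-3.7 -5.3 0 0 0;-3.7 -5.3 3.7 0 0;-3.7 -5.3 3.7 0 0;-3.7 -5.3 3.7 0 0;-3.1 -4.1 3.0 0 0;-2.5 -2.8 2.2 0 0",
)

```text
time_s: 5.0
eef_pos: [531.8, -249.6, 72.4]
ee_rot: [0.001, 0.364, 0.931, -0.0]
force: [-0.5, 0.5, -0.0]
grip_width: -0.001
```

```bash
python3 caul.py; python3 -c "
from h import *
s=readout.sense();print(s['eef_pos']@EU,B(s['eef_pos']))
go(*U(-75,-4,79),47);go(*U(-60,-4,88),47)"
```

```text
caul 0.89 world [492.  99.  47.] 523
caul 0.63 234 n 23.3 rect(s,r) [-29.1  45.2 141.   29.5  89.7]
-89.0588150971073 [-40.67072726  -2.75493013  28.37386335]
shift [ 0.73  1.21 -0.61] twist 0.5 yaw now 47.48 j6 -1.46 pos [ 532.5 -248.5   72.9] F [1.  0.3 0.6] g -0.004 t 5.1
shift [ 1.39  2.55 -1.51] twist 0.5 yaw now 47.48 j6 -1.46 pos [ 532.5 -248.5   72.9] F [1.  0.3 0.6] g -0.004 t 5.1
```

```bash
python3 - <<'E'
from h import *
for a in((-90,-4,110),(-124,-4,110),(-124,-4,46),(-100,-4,58),(-80,-4,69.5),(-60,-4,81)): go(*U(*a),47)
E
```

```text
shift [ 0.05 -0.14 -3.71] twist 0.5 yaw now 47.48 j6 -1.46 pos [ 532.5 -248.5   72.9] F [1.  0.3 0.6] g -0.004 t 5.1
shift [-1.45 -3.19 -3.71] twist 0.5 yaw now 47.48 j6 -1.46 pos [ 532.5 -248.5   72.9] F [1.  0.3 0.6] g -0.004 t 5.1
shift [-1.42 -3.19  2.69] twist 0.5 yaw now 47.48 j6 -1.46 pos [ 532.5 -248.5   72.9] F [1.  0.3 0.6] g -0.004 t 5.1
shift [-0.37 -1.04  1.49] twist 0.5 yaw now 47.48 j6 -1.46 pos [ 532.5 -248.5   72.9] F [1.  0.3 0.6] g -0.004 t 5.1
shift [0.51 0.76 0.34] twist 0.5 yaw now 47.48 j6 -1.46 pos [ 532.5 -248.5   72.9] F [1.  0.3 0.6] g -0.004 t 5.1
shift [ 1.39  2.55 -0.81] twist 0.5 yaw now 47.48 j6 -1.46 pos [ 532.5 -248.5   72.9] F [1.  0.3 0.6] g -0.004 t 5.1
```

step_arm(
  plan="0 -0.1 -3.7 0 0;-1.4 -3.2 -3.7 0 0;-1.4 -3.2 -3.7 0 0;-1.4 -3.2 2.7 0 0;-1.4 -3.2 2.7 0 0;-1.4 -3.2 2.7 0 0;-0.9 -2.2 2.1 0 0;-0.4 -1 1.5 0 0;0 -0.2 0.9 0 0;0.5 0.7 0.3 0 0",
)

```text
time_s: 6.1
eef_pos: [532.7, -240.6, 68.7]
ee_rot: [0.001, 0.363, 0.932, -0.0]
force: [0.3, -1.2, 0.5]
grip_width: 0.004
```

```bash
python3 caul.py; python3 -c "
from h import *
go(*U(-60,-4,81),47);go(*U(-50,-8,87),47)"
```

```text
caul 0.82 world [493. 100.  46.] 552
caul 0.64 251 n 23.3 rect(s,r) [-14.2  44.4  29.5 140.2  13.2]
shift [ 0.86  1.93 -1.24] twist 0.4 yaw now 47.44 j6 -1.45 pos [ 532.8 -240.3   68.7] F [-0.4 -0.6  0.5] g 0.0 t 6.2
shift [ 1.66  2.65 -1.84] twist 0.4 yaw now 47.44 j6 -1.45 pos [ 532.8 -240.3   68.7] F [-0.4 -0.6  0.5] g 0.0 t 6.2
```

step_arm(
  plan="0.3 0.5 -0.3 0 0;0.6 1.0 -0.6 0 0;0.8 1.4 -0.9 0 0;1.1 1.8 -1.2 0 0;1.4 2.2 -1.5 0 0;1.7 2.7 -1.8 0 0;1.7 2.7 -1.8 0 0;0.8 0.8 -1.0 0 0;0.8 0.8 -1.0 0 0",
)

```text
time_s: 7.1
eef_pos: [530.6, -231.2, 76.1]
ee_rot: [-0.001, 0.364, 0.931, 0.0]
force: [0.1, 1.1, -0.0]
grip_width: -0.003
```

```bash
python3 caul.py; python3 look.py scene s3 330 200 140 110 5; python3 -c "
from h import *
go(*U(-50,-8,87),47)"
```

```text
caul 0.81 247 n 23.1 rect(s,r) [  4.6  43.1  30.9 140.2  31.2]
caul 0.78 world [491. 100.  46.] 555
shift [ 0.86  1.96 -1.  ] twist 0.3 yaw now 47.33 j6 -1.44 pos [ 531.5 -229.8   77. ] F [0.8 0.1 1.3] g 0.001 t 7.25
```

View pics/s3.png

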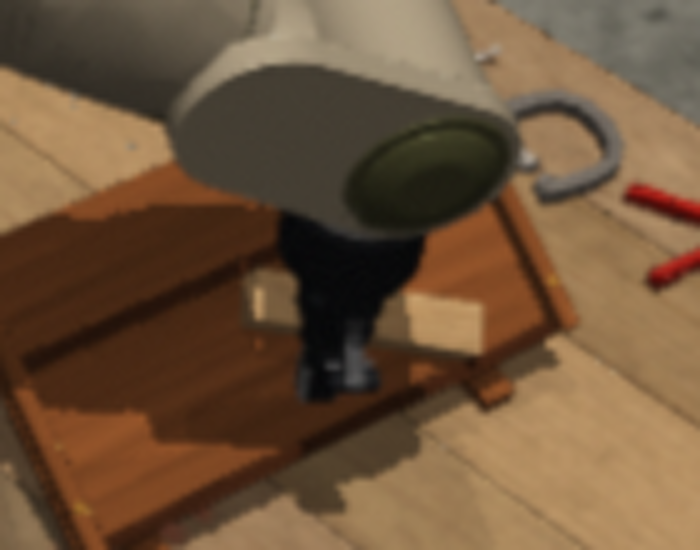

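```bash
python3 - <<'E'
from h import *
p=W(4.6,43.1,12); print(p)
s=readout.sense()['eef_pos']
go(s[0],s[1],150,38.7);go(p[0],p[1],150,38.7);go(p[0],p[1],92,38.7)
E
```

```text
[ 589.81563791 -215.88534555   81.36811902]
shift [ 0.   0.  -7.3] twist 8.6 yaw now 47.33 j6 -1.44 pos [ 531.5 -229.8   77. ] F [0.8 0.1 1.3] g 0.001 t 7.25
shift [-3.34  4.98 -7.3 ] twist 8.6 yaw now 47.33 j6 -1.44 pos [ 531.5 -229.8   77. ] F [0.8 0.1 1.3] g 0.001 t 7.25
shift [-3.35  4.97 -1.5 ] twist 8.6 yaw now 47.33 j6 -1.44 pos [ 531.5 -229.8   77. ] F [0.8 0.1 1.3] g 0.001 t 7.25
```

step_arm(
  plan="0 0 -4 0 0;0 0 -7.3 0 0;0 0 -7.3 4 53;-3.3 5 -7.3 8.6 53;-3.3 5 -7.3 8.6 53;-3.3 5 -5 8.6 53;-3.3 5 -1.5 8.6 53;-3.3 5 -1.5 8.6 53;-3.3 5 -1.5 8.6 53",
  grip_force=25,
)

```text
time_s: 8.15
eef_pos: [589.7, -215.6, 92.8]
ee_rot: [-0.0, 0.432, 0.902, 0.0]
force: [-0.2, -0.9, -0.0]
grip_width: 0.532
```

```bash
python3 caul.py;python3 - <<'E'
from h import *
p=W(4.6,43.1,12)
go(p[0],p[1],82,38.7)
E
```

```text
caul 0.98 world [493. 100.  46.] 552
caul 0.69 301 n 23.4 rect(s,r) [  3.9  42.3  29.4 140.5  31.2]
shift [ 0.06 -0.03  1.21] twist 0.1 yaw now 38.76 j6 -1.21 pos [ 590.3 -216.1   94.1] F [ 0.2 -0.6 -0.5] g 0.528 t 8.25
```

step_arm(
  plan="0 0 0.4 0 53;0 0 0.8 0 53;0 0 0.8 0 53",
)

```text
time_s: 8.55
eef_pos: [589.3, -215.7, 83.7]
ee_rot: [-0.0, 0.433, 0.902, 0.0]
force: [-0.2, -0.1, -0.3]
grip_width: 0.534
```

step_arm(
  plan="0 0 0.2 0 53;0 0 0.2 0 53;0 0 0.2 0 53",
)

```text
time_s: 8.85
eef_pos: [589.6, -215.8, 82.0]
ee_rot: [-0.0, 0.433, 0.902, 0.0]
force: [0.7, 0.0, -0.2]
grip_width: 0.53
```

step_arm(
  plan="0 0 0.2 0 53;0 0 0.2 0 53;0 0 0.2 0 53",
)

```text
time_s: 9.15
eef_pos: [589.6, -215.9, 80.1]
ee_rot: [0.0, 0.433, 0.902, -0.0]
force: [0.2, -0.2, 1.3]
grip_width: 0.527
```

No contact yet; go on down in small steps.

step_arm(
  plan="0 0 0.2 0 53;0 0 0.2 0 53",
)

```text
time_s: 9.35
eef_pos: [590.0, -215.8, 79.3]
ee_rot: [0.001, 0.432, 0.902, 0.0]
force: [-2.1, 1.5, 9.2]
grip_width: 0.531
```

step_arm(
  plan="0 0 0.2 0 53;0 0 0.2 0 53",
)

```text
time_s: 9.55
eef_pos: [590.5, -216.4, 78.7]
ee_rot: [0.002, 0.432, 0.902, -0.0]
force: [-3.7, 0.2, 16.6]
grip_width: 0.528
```

step_arm(
  plan="0 0 0.2 0 53;0 0 0.2 0 53",
)

```text
time_s: 9.75
eef_pos: [591.2, -217.3, 78.0]
ee_rot: [0.004, 0.433, 0.902, -0.001]
force: [-4.1, -1.9, 22.7]
grip_width: 0.532
```

step_arm(
  plan="0 0 -0.3 0 53;0 0 -0.2 0 48;0 0 -0.1 0 43;0 0 -0.1 0 40;0 0 -0.1 0 36;0 0 -0.1 0 30;0 0 -0.1 0 20;0 0 -0.1 0 20",
  grip_force=30,
)

```text
time_s: 10.55
eef_pos: [590.5, -217.4, 77.7]
ee_rot: [0.003, 0.432, 0.902, -0.001]
force: [-2.3, -2.9, 16.0]
grip_width: 0.404
```

```bash
python3 caul.py; python3 look.py scene s4 360 210 110 90 6
```

```text
caul 0.96 world [495.  98.  46.] 586
caul 0.78 308 n 23.3 rect(s,r) [  5.4  43.5  31.1 138.7  30.7]
```

View pics/s4.png

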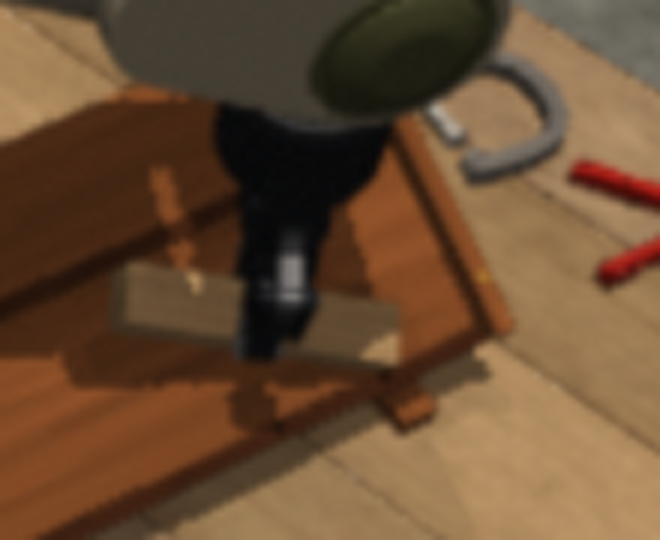

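step_arm(
  plan="0 0 -0.3 0 20;0 0 -0.8 0 20;0 0 -1.5 0 20;0 0 -2.5 0 20;0 0 -4 0 20;0 0 -4 0 20",
)

```text
time_s: 11.3
eef_pos: [590.1, -217.4, 116.8]
ee_rot: [0.002, 0.433, 0.902, -0.001]
force: [1.4, -3.5, 1.9]
grip_width: 0.338
```

```bash
python3 caul.py; python3 - <<'E'
from h import *
z=readout.sense();print(z['grip_width'])
p,d=cams.capture('scene');P=cloud('scene',d)
for g in spotter.regions_of('scene','caul')[:2]:
    a=P[g['pixels']&(d>0)]
    if a[:,1].mean()<0:
        c=np.median(a,0);a=a[np.linalg.norm(a-c,axis=1)<90];c=a.mean(0);u,s,v=np.linalg.svd(a-c,full_matrices=False);print(c,v.round(2),s/np.sqrt(len(a)))
E
```

```text
caul 0.97 world [ 585. -214.  125.] 520
caul 0.87 world [492.  98.  46.] 521
caul 0.39 world [ 519. -163.   84.] 5780
0.34314022556854046
[ 586.13379428 -220.55799752  120.67421338] [[ 0.62 -0.78  0.05]
 [ 0.62  0.53  0.57]
 [ 0.48  0.32 -0.82]] [46.43450784 10.57489976  7.6640682 ]
```

```bash
python3 - <<'E'
from h import *
s=readout.sense()['eef_pos']; go(s[0],s[1],175,73.7); go(*U(28.5,70,175),73.7)
E
```

```text
shift [-0.01 -0.   -5.96] twist -35.0 yaw now 38.74 j6 -1.21 pos [ 589.8 -216.6  115.4] F [ 0.9 -5.6  4.8] g 0.341 t 11.5
shift [ 1.86  7.34 -5.96] twist -35.0 yaw now 38.74 j6 -1.21 pos [ 589.8 -216.6  115.4] F [ 0.9 -5.6  4.8] g 0.341 t 11.5
```

step_arm(
  plan="0 0 -2 0 20;0 0 -6 0 20;0.5 2 -6 -9 20;1 4 -6 -18 20;1.5 6 -6 -27 20;1.9 7.3 -6 -35 20;1.9 7.3 -6 -35 20;1.9 7.3 -6 -35 20;1.9 7.3 -6 -35 20",
  grip_force=40,
)

```text
time_s: 12.4
eef_pos: [634.1, -155.9, 174.7]
ee_rot: [-0.0, 0.143, 0.99, 0.0]
force: [0.3, -0.0, -0.2]
grip_width: 0.341
```

```bash
cat > held.py <<'E'
from h import *
from look import look
import sys
def held(cam='scene',what='caul',zmin=60,tag=None):
    p,d=cams.capture(cam);P=cloud(cam,d); e=readout.sense()['eef_pos']
    for g in spotter.regions_of(cam,what)[:3]:
        a=P[g['pixels']&(d>0)]
        c=np.median(a,0)
        if np.linalg.norm(c[:2]-e[:2])>80 : continue
        a=a[np.linalg.norm(a-c,axis=1)<100]
        r=a@ER-583.6;u=a@EU
        print(what,g['conf'],len(a),'r',np.percentile(r,[1,99]).round(1),'u',np.percentile(u,[2,98]).round(1),'z',np.percentile(a[:,2],[2,50,98]).round(1))
        for lo in range(-80,300,20):
            k=(r>lo)&(r<lo+20)
            if k.sum()>10: print(lo,np.percentile(a[k,2],[5,90]).round(1),np.percentile(u[k],[5,95]).round(1),end=' | ')
        print()
    print('tcp r,u',e@ER-583.6,e@EU,e[2])
if __name__=='__main__': held(*sys.argv[1:3])
E
python3 held.py scene caul; python3 look.py scene s5 300 180 170 140 4; python3 -c "
from h import *
go(0,0,0,73.7)"
```

```text
caul 0.61 331 r [  1.9 133.4] u [11.9 44. ] z [161.1 182.4 188.7]
0 [166.4 184.8] [13.4 38.9] | 20 [164.1 185.8] [12.8 41.5] | 40 [166.2 187. ] [12.3 41.5] | 60 [121.7 186.6] [15.  44.4] | 
tcp r,u 68.82541063817894 28.34067750935459 174.80594475734733
shift [65.25 -2.94 17.51] twist -0.1 yaw now 73.62 j6 -1.7 pos [ 634.3 -155.8  175. ] F [ 0.4 -0.6 -0.3] g 0.335 t 12.55
```

View pics/s5.png

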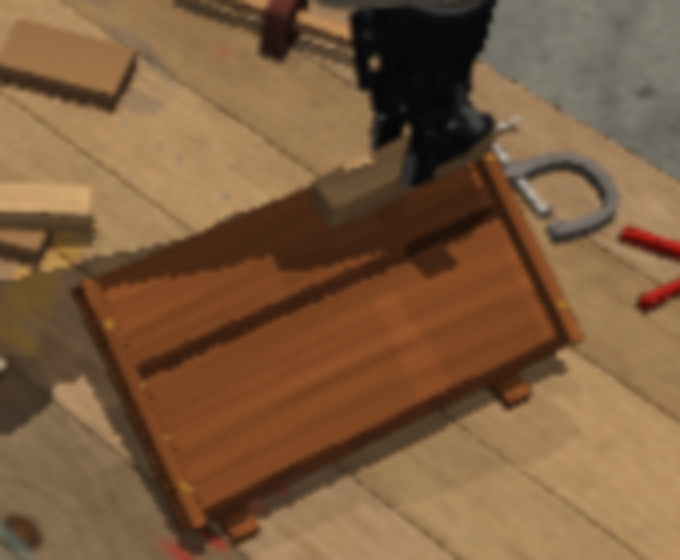

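step_arm(
  plan="-0.2 0 2 0 20;-0.2 0 4.2 0 20;-0.2 0 4.2 0 20;-0.2 0 4.4 0 20;-0.2 0 4.6 0 20;-0.2 0 4.6 0 20",
)

```text
time_s: 13.15
eef_pos: [636.9, -156.1, 130.3]
ee_rot: [0.001, 0.141, 0.99, -0.0]
force: [-0.9, -1.0, 5.5]
grip_width: 0.334
```

step_arm(
  plan="0 0 0.2 0 20;0 0 0.2 0 20",
)

```text
time_s: 13.35
eef_pos: [637.2, -156.4, 129.4]
ee_rot: [0.002, 0.141, 0.99, -0.001]
force: [-0.9, -1.5, 9.9]
grip_width: 0.333
```

step_arm(
  plan="0 0 -0.1 0 36;0 0 -0.2 0 38;0 0 -0.2 0 40;0 0 -0.2 0 42;0 0 -0.2 0 44;0 0 -0.2 0 46;0 0 -0.2 0 48;0 0 -0.2 0 50;0 0 -0.2 0 52",
)

```text
time_s: 14.25
eef_pos: [636.5, -155.8, 129.0]
ee_rot: [0.0, 0.141, 0.99, 0.0]
force: [0.2, -0.2, 0.4]
grip_width: 0.521
```

step_arm(
  plan="0 0 -1 0 55;0 0 -3 0 55;0 0 -7 0 55;0 0 -7 0 10;0 0 -7 0 0;0 0 -7 0 0",
)

```text
time_s: 14.85
eef_pos: [636.2, -155.7, 198.2]
ee_rot: [-0.001, 0.141, 0.99, 0.0]
force: [0.9, 0.7, -0.5]
grip_width: 0.044
```

```bash
python3 caul.py; python3 look.py scene s6 300 180 170 140 4; python3 -c "
from h import *
go(*U(70,70,180),73.7);go(*U(70,70,138),73.7)"
```

```text
caul 0.9 378 n 23.2 rect(s,r) [ 78.2  75.   29.7 141.2   0.2]
caul 0.9 world [492. 100.  46.] 538
shift [0.07 4.09 1.8 ] twist 0.0 yaw now 73.74 j6 -1.71 pos [ 636.2 -155.7  198. ] F [-0.1  0.8 -0.2] g 0.001 t 15.0
shift [0.06 4.09 6.  ] twist 0.0 yaw now 73.74 j6 -1.71 pos [ 636.2 -155.7  198. ] F [-0.1  0.8 -0.2] g 0.001 t 15.0
```

View pics/s6.png

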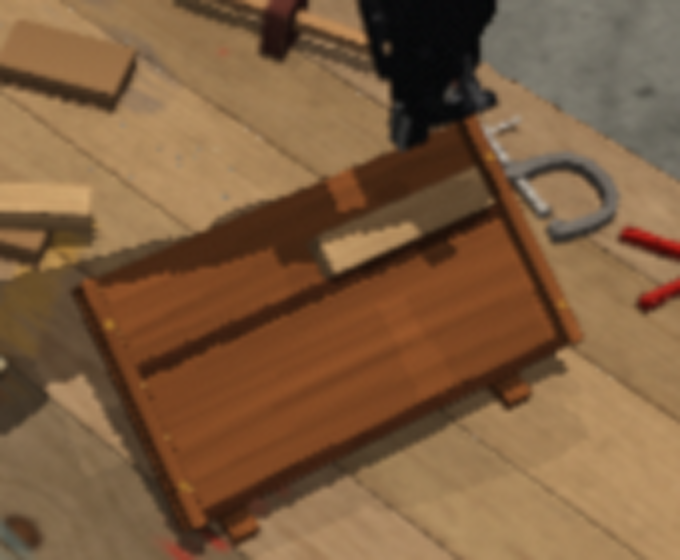

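```bash
python3 - <<'E'
from h import *
go(494.4,102.4,110,41.7);go(494.4,102.4,35,41.7)
E
```

```text
shift [20.83 20.81  8.84] twist 32.0 yaw now 73.74 j6 -1.71 pos [ 636.2 -155.7  198. ] F [-0.1  0.8 -0.2] g 0.001 t 15.0
shift [20.81 20.8  16.34] twist 32.0 yaw now 73.74 j6 -1.71 pos [ 636.2 -155.7  198. ] F [-0.1  0.8 -0.2] g 0.001 t 15.0
```

step_arm(
  plan="20.8 20.8 8.8 32 60;20.8 20.8 8.8 32 60;20.8 20.8 8.8 32 60;20.8 20.8 8.8 32 60;20.8 20.8 8.8 32 60;20.8 20.8 8.8 32 60;20.8 20.8 8.8 32 60;20.8 20.8 8.8 32 60;20.8 20.8 8.8 32 60",
)

```text
time_s: 15.9
eef_pos: [495.8, 101.4, 111.3]
ee_rot: [0.0, 0.409, 0.913, 0.0]
force: [1.0, 0.5, 0.2]
grip_width: 0.599
```

```bash
python3 - <<'E'
from h import *
go(494.4,102.4,35,41.7)
E
```

```text
shift [ 0.18 -0.04  7.63] twist 0.0 yaw now 41.72 j6 -0.76 pos [495.8 101.4 111.3] F [1.  0.5 0.2] g 0.599 t 15.9
```

step_arm(
  plan="0.1 0 5 0 60;0.1 0 7.6 0 60;0.1 0 7.6 0 60;0.1 0 7.6 0 45;0.1 0 7.6 0 20;0.1 0 7.6 0 20;0.1 0 7.6 0 20;0.1 0 5 0 20;0.1 0 1 0 20;0.1 0 -5 0 20",
  grip_force=40,
)

```text
time_s: 16.9
eef_pos: [493.6, 102.8, 152.2]
ee_rot: [-0.001, 0.409, 0.913, -0.0]
force: [1.7, -0.2, -0.3]
grip_width: 0.338
```

```bash
python3 - <<'E'
from h import *
go(*U(28.5,-69,170),73.7)
E
```

```text
shift [-16.96 -14.02  -1.79] twist -32.0 yaw now 41.74 j6 -0.76 pos [493.6 102.8 152.2] F [ 1.7 -0.2 -0.3] g 0.338 t 16.9
```

step_arm(
  plan="0 0 -1 0 20;-17 -14 -1.2 -32 20;-17 -14 -1.2 -32 20;-17 -14 -1.2 -32 20;-17 -14 -1.2 -32 20;-17 -14 -1.2 -32 20;-17 -14 -1.2 -32 20;-17 -14 -1.2 -32 20;-17 -14 -1.2 -32 20",
)

```text
time_s: 17.8
eef_pos: [503.0, -116.3, 163.0]
ee_rot: [-0.0, 0.141, 0.99, 0.0]
force: [0.7, 0.5, -0.3]
grip_width: 0.332
```

```bash
python3 held.py scene caul; python3 held.py top caul;python3 -c "
from h import *
go(*U(28.5,-69,130),73.7)"
```

```text
caul 0.81 375 r [-139.8   -5.1] u [13.7 42.9] z [152.9 172.6 177.6]
-80 [164.  176.7] [15.2 41.1] | -40 [152.7 166. ] [14.  17.7] | -20 [156.2 172.6] [14.6 17.7] | 
tcp r,u -68.14469038207733 29.736648707785786 163.03040656896323
tcp r,u -68.0504598044721 29.699492116045963 163.0726512413722
shift [ 0.1  -0.11  3.31] twist 0.1 yaw now 73.82 j6 -1.74 pos [ 503.2 -116.3  163.1] F [ 0.2  0.3 -1.2] g 0.338 t 18.0
```

step_arm(
  plan="0 -0.1 1.5 0 20;0 -0.1 3 0 20;0 -0.1 3.2 0 20;0 -0.1 3.4 0 20;0 -0.1 3.5 0 20",
)

```text
time_s: 18.5
eef_pos: [503.2, -118.1, 128.5]
ee_rot: [0.0, 0.141, 0.99, -0.0]
force: [0.4, -0.2, -0.6]
grip_width: 0.337
```

step_arm(
  plan="0 0 0.2 0 20;0 0 0.2 0 20",
)

```text
time_s: 18.7
eef_pos: [503.3, -118.5, 127.6]
ee_rot: [0.001, 0.141, 0.99, -0.001]
force: [-4.0, -0.1, 9.8]
grip_width: 0.338
```

step_arm(
  plan="0 0 -0.1 0 36;0 0 -0.2 0 38;0 0 -0.2 0 40;0 0 -0.2 0 42;0 0 -0.2 0 44;0 0 -0.2 0 46;0 0 -0.2 0 48;0 0 -0.2 0 50;0 0 -0.2 0 52",
)

```text
time_s: 19.6
eef_pos: [502.9, -118.2, 128.0]
ee_rot: [-0.0, 0.141, 0.99, 0.0]
force: [-0.3, 0.4, 0.5]
grip_width: 0.518
```

step_arm(
  plan="0 0 -1 0 55;0 0 -4 0 55;0 0 -7 0 55;0 0 -9 0 90;0 8 -9 0 90;0 13 -9 0 90;0 18 -9 0 90;0 18 -9 0 90",
)

```text
time_s: 20.4
eef_pos: [553.6, 57.7, 218.9]
ee_rot: [0.0, 0.14, 0.99, 0.0]
force: [0.2, -0.5, -0.4]
grip_width: 0.9
```

```bash
python3 caul.py; cat > pcs.py <<'E'
from h import *
p,d=cams.capture('top');P=cloud('top',d)
for g in spotter.regions_of('top','sand')+spotter.regions_of('top','caul'):
    a=P[g['pixels']&(d>0)]; b=B(a)
    if np.median(a[:,1])<0:
        k=abs(b[:,2]-24)<4; q=b[k][:,:2]
    else: q=a[a[:,2]>19][:,:2]
    if len(q)>50: print('bed' if np.median(a[:,1])<0 else 'bench',round(g['conf'],2),len(q),[np.round(x,1) for x in cv2.minAreaRect(q.astype(np.float32))])
E
python3 pcs.py;python3 -c "
from h import *
go(490.6,120.2,150,26.7)"
```

```text
caul 0.79 399 n 23.5 rect(s,r) [ 78.4  72.2  29.7 144.4   0. ]
caul 0.73 414 n 23.1 rect(s,r) [ 78.5 -72.   29.7 134.3   0.2]
bench 0.87 537 [array([651.2, 209.2]), array([62.2, 75.4]), np.float64(22.8)]
bed 0.8 615 [array([ 79.5, -69.1]), array([ 33.9, 139.7]), np.float64(0.2)]
bed 0.63 573 [array([79.7, 72. ]), array([ 33.7, 146.3]), np.float64(0.2)]
shift [7.86 4.6  6.84] twist 47.0 yaw now 73.73 j6 -1.4 pos [553.1  54.1 218.4] F [ 0.  -1.1 -0.1] g 0.903 t 20.65
```

```bash
python3 - <<'E'
from h import *
go(657,193.5,80,24.7);go(657,193.5,6,24.7)
E
```

```text
shift [-6.06 16.3  13.84] twist 49.0 yaw now 73.73 j6 -1.4 pos [553.1  54.1 218.4] F [ 0.  -1.1 -0.1] g 0.903 t 20.65
shift [-6.06 16.3  21.24] twist 49.0 yaw now 73.73 j6 -1.4 pos [553.1  54.1 218.4] F [ 0.  -1.1 -0.1] g 0.903 t 20.65
```

step_arm(
  plan="-6 16.3 13.5 49 100;-6 16.3 13.5 49 100;-6 16.3 13.5 49 100;-6 16.3 13.5 49 100;-6 16.3 13.5 49 100;-6 16.3 13.5 49 100;-6 16.3 13.5 49 100;-6 16.3 13.5 49 100",
)

```text
time_s: 21.45
eef_pos: [656.8, 193.0, 83.7]
ee_rot: [0.0, 0.539, 0.843, 0.0]
force: [-0.3, 0.0, 0.1]
grip_width: 1.001
```

```bash
python3 - <<'E'
from h import *
p,d=cams.capture('scene');P=cloud('scene',d)
for g in spotter.regions_of('scene','sand')[:3]:
    a=P[g['pixels']&(d>0)];q=a[(a[:,2]>20)&(a[:,2]<30)][:,:2]
    if len(q)>30: print(g['conf'],len(q),[np.round(x,1) for x in cv2.minAreaRect(q.astype(np.float32))])
go(657,193.5,6,24.7)
E
```

```text
0.93 473 [array([491.1, 118.6]), array([ 63.6, 108.1]), np.float64(25.8)]
0.75 378 [array([657.9, 193.8]), array([ 65., 110.]), np.float64(25.3)]
shift [0.01 0.02 7.78] twist 0.1 yaw now 24.8 j6 -0.32 pos [656.7 193.3  83.8] F [0.1 0.7 0.3] g 1.0 t 21.55
```

step_arm(
  plan="0 0.1 5 0 100;0 0.1 7.7 0 100;0 0.1 7.7 0 100;0 0.1 7.7 0 80;0 0.1 7.7 0 60;0 0.1 7.7 0 50;0 0.1 7.7 0 50;0 0.1 5 0 50;0 0.1 0 0 50;0 0.1 -5 0 50",
  grip_force=40,
)

```text
time_s: 22.55
eef_pos: [657.1, 194.7, 135.4]
ee_rot: [0.0, 0.539, 0.842, 0.0]
force: [0.8, 0.4, -0.5]
grip_width: 0.696
```

```bash
python3 - <<'E'
from h import *
go(*U(-54.1,57,150),73.7)
E
```

```text
shift [-36.32 -23.07  -1.46] twist -48.9 yaw now 24.75 j6 -0.31 pos [657.1 194.7 135.4] F [ 0.8  0.4 -0.5] g 0.696 t 22.55
```

step_arm(
  plan="0 0 -4 0 50;-10 -6 -4 -15 50;-36.3 -23 -4 -49 50;-36.3 -23 -4 -49 50;-36.3 -23 -4 -49 50;-36.3 -23 -4 -49 50;-36.3 -23 -4 -49 50;-36.3 -23 -4 -49 50;-36.3 -23 -4 -49 50;-36.3 -23 -4 -49 50",
)

```text
time_s: 23.55
eef_pos: [599.7, -234.2, 174.4]
ee_rot: [0.001, 0.142, 0.99, -0.001]
force: [1.0, 0.3, -1.2]
grip_width: 0.696
```

step_arm(
  plan="0 0 0 0 50;0 0 0 0 50",
)

```text
time_s: 23.75
eef_pos: [600.3, -231.7, 173.8]
ee_rot: [0.001, 0.142, 0.99, -0.0]
force: [-1.1, -0.0, 0.2]
grip_width: 0.698
```

```bash
python3 held.py scene sand; python3 -c "
from h import *
go(*U(-54.1,57,90),73.7)"
```

```text
sand 0.61 579 r [ 1.2 76.6] u [-84.  -26.3] z [165.7 188.3 192.7]
0 [166.1 190.9] [-83.2 -29.6] | 20 [171.  191.2] [-83.6 -28.4] | 40 [173.7 191.4] [-83.2 -27.6] | 60 [186.4 191.2] [-65.4 -27.5] | 
tcp r,u 57.57540477879445 -52.81344819225967 173.7306726162305
shift [ 0.06 -0.18  8.37] twist 0.1 yaw now 73.81 j6 -1.84 pos [ 600.7 -230.1  173.7] F [ 0.4  0.2 -1. ] g 0.694 t 23.85
```

step_arm(
  plan="-0.1 0.4 4 0 50;-0.1 0.4 7.5 0 50;-0.1 0.4 8.2 0 50;-0.1 0.4 8.5 0 50;-0.1 0.4 8.5 0 50",
)

```text
time_s: 24.35
eef_pos: [603.0, -227.1, 89.0]
ee_rot: [0.001, 0.141, 0.99, -0.0]
force: [0.4, -0.7, -0.4]
grip_width: 0.697
```

step_arm(
  plan="0 0 0.2 0 50;0 0 0.2 0 50",
)

```text
time_s: 24.55
eef_pos: [603.3, -227.7, 88.0]
ee_rot: [0.001, 0.141, 0.99, -0.0]
force: [-1.5, 1.3, 6.2]
grip_width: 0.694
```

step_arm(
  plan="0 0 0 0 71;0 0 0 0 72;0 0 0 0 73;0 0 0 0 74;0 0 0 0 75;0 0 0 0 76;0 0 0 0 77;0 0 0 0 78;0 0 0 0 79;0 0 0 0 80",
)

```text
time_s: 25.55
eef_pos: [602.5, -227.6, 86.0]
ee_rot: [0.0, 0.141, 0.99, 0.0]
force: [0.0, 0.6, 0.5]
grip_width: 0.805
```

```bash
python3 -c "
from caul import *
caul('scene',what='sand')
go(0,0,0,73.7)"; python3 look.py scene s7 300 180 170 140 4
```

```text
sand 0.74 world [487. 115.  23.] 701
sand 0.65 444 n 23.3 rect(s,r) [-14.2  56.9  59.6 108.3   0.3]
shift [64.22  4.99  8.6 ] twist 0.0 yaw now 73.74 j6 -1.83 pos [ 602.5 -227.7   86. ] F [-0.1 -0.2 -0.3] g 0.8 t 25.65
```

View pics/s7.png

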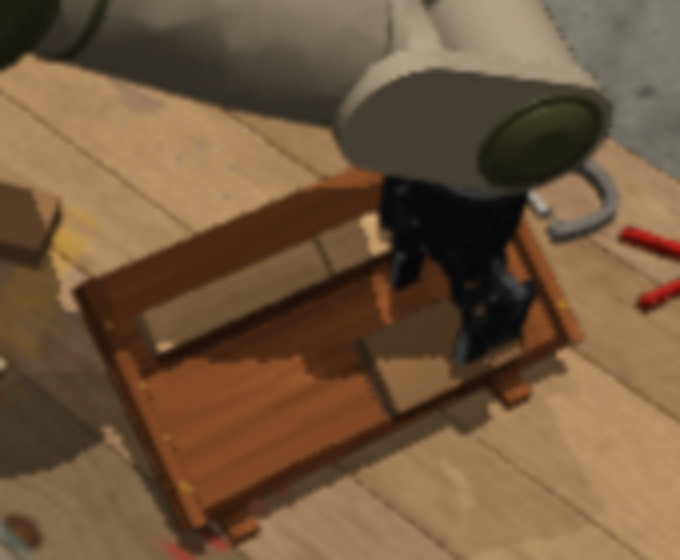

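step_arm(
  plan="0 0 -3 0 80;0 0 -8 0 80;0 0 -11 0 100;0 0 -11 0 100",
)

```text
time_s: 26.1
eef_pos: [604.0, -228.4, 201.3]
ee_rot: [0.004, 0.141, 0.99, -0.002]
force: [-0.4, 0.0, 0.4]
grip_width: 0.998
```

```bash
python3 - <<'E'
from h import *
go(491,119.5,150,26)
E
```

```text
shift [20.63 30.25  4.88] twist 47.8 yaw now 73.75 j6 -1.83 pos [ 604.  -228.4  201.3] F [-0.4  0.   0.4] g 0.998 t 26.1
```

step_arm(
  plan="20.6 30.2 0 47.8 100;20.6 30.2 0 47.8 100;20.6 30.2 0 47.8 100;20.6 30.2 0 47.8 100;20.6 30.2 0 47.8 100;20.6 30.2 0 47.8 100;20.6 30.2 4.8 47.8 100;20.6 30.2 9 47.8 100;20.6 30.2 11.5 47.8 100;20.6 30.2 11.5 47.8 100",
)

```text
time_s: 27.1
eef_pos: [485.7, 120.8, 76.5]
ee_rot: [-0.004, 0.53, 0.848, -0.003]
force: [-0.8, -0.2, -0.1]
grip_width: 1.001
```

```bash
python3 pcs.py; python3 - <<'E'
from h import *
p,d=cams.capture('scene');P=cloud('scene',d)
for g in spotter.regions_of('scene','sand')[:3]:
    a=P[g['pixels']&(d>0)];q=a[(a[:,2]>20)&(a[:,2]<30)][:,:2]
    if len(q)>30: print(g['conf'],len(q),[np.round(x,1) for x in cv2.minAreaRect(q.astype(np.float32))])
go(491,119.5,6,26)
E
```

```text
bed 0.85 792 [array([-13.6,  57.7]), array([109.8,  63. ]), np.float64(89.2)]
bed 0.6 575 [array([78.7, 74.8]), array([138.2,  33.8]), np.float64(89.3)]
bed 0.58 594 [array([ 79.2, -69.3]), array([ 34. , 139.6]), np.float64(0.4)]
0.57 445 [array([492.1, 119.6]), array([ 61.6, 109.9]), np.float64(27.4)]
shift [0.02 0.01 7.7 ] twist -0.1 yaw now 25.89 j6 -0.45 pos [490.7 119.3  83. ] F [-0.2 -0.3  1. ] g 1.001 t 27.35
```

step_arm(
  plan="0 0.1 5 -0.8 100;0 0.1 7.7 -0.8 100;0 0.1 7.7 -0.8 100;0 0.1 7.7 -0.8 80;0 0.1 7.7 -0.8 60;0 0.1 7.7 -0.8 50;0 0.1 7.7 -0.8 50;0 0.1 5 -0.8 50;0 0.1 0 -0.8 50;0 0.1 -4 -0.8 50",
  grip_force=40,
)

```text
time_s: 28.35
eef_pos: [490.7, 120.3, 124.9]
ee_rot: [0.002, 0.524, 0.851, 0.001]
force: [0.5, 0.6, -0.6]
grip_width: 0.696
```

```bash
python3 - <<'E'
from h import *
go(*U(-51,-57,175),73.7)
E
```

```text
shift [-28.34 -14.22  -5.01] twist -47.0 yaw now 26.74 j6 -0.46 pos [490.7 120.3 124.9] F [ 0.5  0.6 -0.6] g 0.696 t 28.35
```

step_arm(
  plan="0 0 -5 0 50;-8 -4 -5 -15 50;-28.3 -14.2 -5 -47 50;-28.3 -14.2 -5 -47 50;-28.3 -14.2 -5 -47 50;-28.3 -14.2 -5 -47 50;-28.3 -14.2 -5 -47 50;-28.3 -14.2 -5 -47 50;-28.3 -14.2 -5 -47 50;-28.3 -14.2 -5 -47 50",
)

```text
time_s: 29.35
eef_pos: [490.6, -197.2, 172.3]
ee_rot: [0.001, 0.143, 0.99, -0.0]
force: [0.2, -0.4, -1.2]
grip_width: 0.694
```

step_arm(
  plan="0 0 0 0 50;0 0 0 0 50",
)

```text
time_s: 29.55
eef_pos: [490.9, -195.1, 171.6]
ee_rot: [0.0, 0.141, 0.99, -0.0]
force: [0.3, -0.4, -0.6]
grip_width: 0.695
```

```bash
python3 held.py scene sand; python3 held.py top sand;python3 -c "
from h import *
go(*U(-51,-57,88),73.7)"
```

```text
sand 0.79 575 r [-113.   -44.3] u [-79.5 -21.5] z [167.6 188.7 192.7]
-80 [178.5 191.7] [-78.5 -22.9] | -60 [186.2 191.8] [-62.6 -21.8] | 
tcp r,u -57.63410586086934 -49.555363448122534 171.4786740627159
tcp r,u -57.58259313480437 -49.833595086890604 171.2852715713936
shift [-0.05 -0.1   8.32] twist 0.1 yaw now 73.8 j6 -1.89 pos [ 490.9 -195.6  171.2] F [-0.3 -0.1  0.1] g 0.696 t 29.75
```

step_arm(
  plan="-0.2 0 4 0 50;-0.2 0 7.5 0 50;-0.2 0 8 0 50;-0.2 0 8.3 0 50;-0.2 0 8.3 0 50",
)

```text
time_s: 30.25
eef_pos: [493.3, -197.2, 89.3]
ee_rot: [0.001, 0.141, 0.99, -0.0]
force: [0.1, -1.5, 1.3]
grip_width: 0.693
```

step_arm(
  plan="0 0 0.2 0 50;0 0 0.2 0 50",
)

```text
time_s: 30.45
eef_pos: [493.0, -197.0, 86.9]
ee_rot: [0.001, 0.141, 0.99, -0.0]
force: [0.7, -0.0, -0.7]
grip_width: 0.696
```

step_arm(
  plan="0 0 0.2 0 50;0 0 0.2 0 50",
)

```text
time_s: 30.65
eef_pos: [493.0, -197.1, 84.7]
ee_rot: [0.001, 0.141, 0.99, -0.0]
force: [-0.8, 0.9, 2.9]
grip_width: 0.694
```

```bash
python3 -c "
from h import *
go(0,0,0,73.7)"; python3 held.py scene sand
```

```text
shift [52.86  5.11  8.4 ] twist 0.0 yaw now 73.74 j6 -1.89 pos [ 493.  -197.1   84.7] F [-0.8  0.9  2.9] g 0.694 t 30.65
sand 0.79 509 r [-110.6  -45.4] u [-81.  -23.4] z [ 80.8 101.5 106.1]
-80 [ 83.7 104.8] [-80.4 -27.1] | -60 [ 99.1 104.5] [-64.3 -24.7] | 
tcp r,u -55.129452202400444 -50.763174567604736 84.66486125982524
```

step_arm(
  plan="0 0.1 0 0 71;0 0.1 0 0 72;0 0.1 0 0 73;0 0.1 0 0 74;0 0.1 0 0 75;0 0.1 0 0 76;0 0.1 0 0 77;0 0.1 0 0 78;0 0.1 0 0 79;0 0.1 0 0 80",
)

```text
time_s: 31.75
eef_pos: [492.9, -195.8, 84.0]
ee_rot: [0.0, 0.141, 0.99, 0.0]
force: [0.2, 0.6, 0.4]
grip_width: 0.801
```

step_arm(
  plan="0 0 -3 0 80;0 0 -8 0 80;0 0 -11 0 80;0 10 -13 0 80;0 25 -15 0 80;0 35 -15 0 80;0 35 -15 0 80;0 35 -15 0 80;0 35 -15 0 80;0 35 -15 0 80",
)

```text
time_s: 32.75
eef_pos: [590.3, 139.8, 234.1]
ee_rot: [0.0, 0.141, 0.99, 0.0]
force: [0.9, -0.2, -0.1]
grip_width: 0.8
```

```bash
python3 pcs.py; python3 -c "
from caul import *
caul('scene',what='sand');caul('scene',what='caul')"; python3 look.py scene s8 300 180 170 140 4
```

```text
bed 0.62 791 [array([-13.2,  58.2]), array([111.2,  64.4]), np.float64(89.7)]
bed 0.62 799 [array([-13.6, -56.7]), array([ 62.2, 109.5]), np.float64(0.2)]
bed 0.89 541 [array([78.8, 72.2]), array([143.6,  33. ]), np.float64(89.7)]
bed 0.84 627 [array([ 78.7, -68.5]), array([ 34.3, 141.5]), np.float64(0.2)]
sand 0.64 677 n 23.1 rect(s,r) [-13.7 -56.3 110.5  59.8  89.5]
sand 0.6 613 n 23.3 rect(s,r) [-14.   55.7 117.1  59.9  89.6]
caul 0.95 388 n 23.3 rect(s,r) [ 78.5 -69.9 139.   28.   89.7]
caul 0.82 393 n 23.4 rect(s,r) [ 78.1  71.   29.7 144.6   0.3]
```

View pics/s8.png

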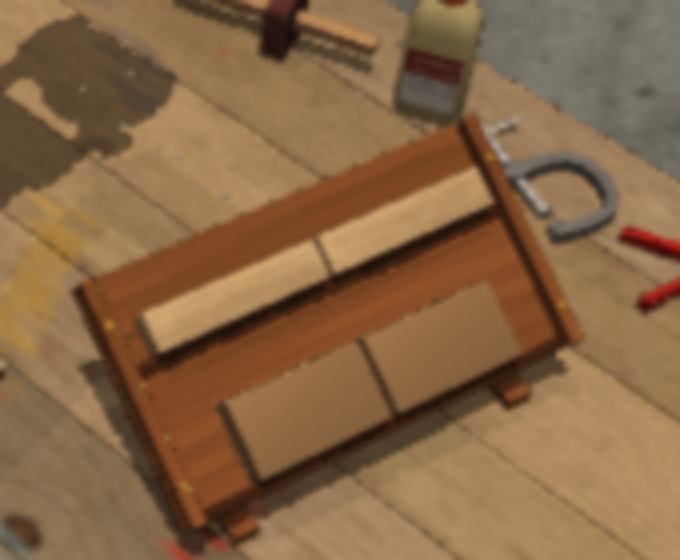

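```bash
python3 -c "
from h import *
print(workorder.finish_job())"
```

```text
the job is handed in; nothing more can be done
None
```

The rack is tidied and the job is handed in, at about 33 s of the 72 s allowed.

- **Cauls:** `caul_a` was lying in the lower row, too tilted for the vertical gripper. I pushed one end up the slope (the first two pushes passed over it), then gripped it and moved it to the upper ledge. I then took `caul_b` off the sanding block and laid it beside `caul_a`.
- **Sanding blocks:** `sand_a` and then `sand_b` went side by side along the lower ledge.

**Last checks:**
- **Flatness and seating:** both cameras show all four pieces flat on the slope and parallel to the ledges. Each is seated against its ledge to within about 2 mm, which is as fine as the cameras measure.
- **Gaps:** I estimate the gap between the ends at about 3–5 mm in each row. The cameras' piece lengths were a few mm off, so treat that as approximate.
- **Forces:** the highest force I saw was about 23 N at the wrist, from a fingertip resting on the rack board.
- **Not re-measured:** I did not check the try square, marker and hammer again at the end. The arm never worked near them.

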